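# Zero the photometer and hold the cell in its light path

### The job

Zero the bench photometer while its light path is still empty: press the sprung plunger on top of the detector housing fully down for a moment and let it come back up. Then take the tall glass cell out of the rack, gripping it by its two frosted faces only, and hold it upright in the gap of the photometer so that the beam between the two lenses passes squarely through the clear faces at the middle of the cell's window (20 mm above its foot), midway between the lenses. The program finishes while the gripper still holds the cell steady there, touching nothing else; leave the short cells in the rack and everything else where it is.

Things in the scene. Friction and masses are not known exactly. Their poses are not given: they have to be found in the camera images.
- photometer: Fixed photometer: 260 x 90 mm base plate, top 18 mm above the worktop; grey slotted lamp housing at -x, white detector housing at +x (each 65 mm along x, 74 mm wide, centre at x = -/+92.5 mm, top 126 mm up). Black lens tubes, 32 mm thick, face one another over a gap 90 mm wide. Origin: centre of the underside; x along the light path, lamp to detector; z up.
- beam_mid (a point): Point of the light path midway between the two lenses, on the photometer's x = 0, y = 0, 100 mm above the worktop; its axes are the photometer's, so its x axis is the direction of the beam (horizontal).
- plunger (a joint): Travel of the round black plunger on top of the detector housing, pushed straight down: 0 = up, 0.012 m = fully down on its stop. A spring returns it; it takes about 2.4 N to start and 8 N to hold fully down.
- plunger_top (a point): Centre of the plunger's flat top (28 mm diameter), 154 mm above the worktop when up; it moves down with the plunger. The aluminium collar round it (44 mm diameter) ends 4 mm below the top of the fully pressed plunger.
- rack: Fixed grey block 175 x 50 x 24 mm with three pockets in a row along its x axis (x = -55, 0, +55 mm), 18 mm deep, floor 6 mm above the worktop. Origin: centre of the underside; z up. One cell stands in each, its x axis along the rack's x; which cell is in which pocket varies.
- tall_cell_centre (a point): Centre of the tall glass cell, half-way up: 80 mm tall, 60 g, foot 6 mm above the worktop in the rack, flat stopper as top 6 mm. Frosted faces (matt white, 30 mm wide, foot to 72 mm up, 16 mm apart) look along its +y and -y; clear faces (32 mm apart) along +x and -x: fingers must not touch them or the stopper. Clear body and stopper are 2 mm behind the frosted faces. z up.
- tall_cell_window (a point): Middle of the tall cell's window: the point inside the cell 20 mm above its foot that the beam must pass through; axes as for the cell (x through the clear faces, y through the frosted faces).
- short_cell_a_centre (a point): Centre of a short cell, same section as the tall one but 50 mm tall; stays in the rack.
- short_cell_b_centre (a point): Centre of the other short cell, 50 mm tall; stays in the rack.
- tea_mug: White mug 86 mm tall, bystander; origin at the centre of its underside.
- calculator: Pocket calculator 128 x 78 x 14 mm lying flat, bystander; origin at the centre of its underside.
- stapler: Desk stapler 30 x 118 x 40 mm, bystander; origin at the centre of its underside.
- marker: Felt marker 122 mm long, 18 mm thick, lying, bystander; origin at the centre of its underside.
Not all that is in view belongs to the job. Leave any orange look-alike of the rack alone.

How it is judged:
By the outcome, as a careful person would: the job done as asked, in the order asked, and still so for the second after the job is handed in, while the arm keeps its last pose, push and grip.
It also fails if it takes over 54 s, if anything falls off the work surface, if the arm or the gripper's body presses on something with over 40 N, if the wrist force passes 120 N, or if a joint passes its speed limit or range.

### The arm

A 6-joint arm with a two-finger parallel gripper is mounted at the origin on the work surface; the furniture and walls round the work are solid. World frame = base frame: x ahead of the robot, y to its left, z up, the work surface at z = 0. Lengths are in m, angles in rad, forces in N, time in s.
With the tool pointing down it reaches from about 0.425 to 0.95 m from the base axis. Payload 3.5 kg.
Tool frame: the origin (TCP) lies midway between the tips of the shut fingers; the grasp point (between the pads) lies 19 mm behind it; y points along the fingers, x is the direction in which the jaws open and shut, and the axes are right-handed (so a half turn about y gives the same grasp; the last joint's range is limited). The gripper opens to 85 mm and grips with 20 to 120 N. Pads are 22 mm wide; open, the fingers measure 114 mm over their backs; the gripper's body (76 mm by 85 mm) begins 54 mm behind the grasp point. The pads swing forward as they close: fully open they stand 13 mm farther back than shut.
Start: joints at [1.2, 0.286, 1.577, -0, 1.279, -0.15], TCP at [0.148, 0.659, 0.211] pointing down, gripper open.
Joint ranges: [-2.77, 2.77], [-0.9, 2.22], [0.21, 2.48], [-1.53, 4.67], [0.24, 2.81], [-2.84, 2.84]. Speed limits (rad/s): [2.79, 2.79, 3.14, 3.14, 3.14, 3.14].

### API

Orientations are given as a unit quaternion [x, y, z, w].
In Python, from plant import ctrl, viewer gives the robot as it stands.
- The arm moves only by the tool step_arm, never from a script. Its argument "rows" is a list of rows, each a list of 3 entries, a list of its own where there are three numbers: the turn, a rotation vector about the tool's x, y, z in degrees, then the shift along the tool's x, y, z in mm, then the closure, from 0 (fully open) to 1 (shut). A call has 1 to 10 rows; each row is the pose to reach, as a shift and turn from the pose commanded when the call began, along the tool's axes at that moment; what a row does not reach only later rows make up. A row lasts 1/12 s, in which the tool goes at most 41.7 mm and 7.16 degrees, less where a joint would pass 70% of its speed; a pose out of reach is approached as far as the arm can. A call with a gripper value outside its range is refused whole. The fingers move at their own pace and stop on an object; "newtons" is the grip in N (left out, the last holds). Time passes only in rows, so rows that repeat a pose let the fingers close. It gives the time, the measured TCP pose, the force and the opening at its end, in the units of the state.
- ctrl.get_state(): the state, without advancing time (a new reading comes with each control period).
- viewer.read_camera(name): name is "scene" or "top" or "wrist"; returns (picture, depth): 480x640x3 uint8, red, green, blue; 480x640 float32, m along the optical axis (not along the pixel's ray), 0 where there is no reading.
- viewer.calibration(name): a dict with "K" (3x3 intrinsics, pixels), "R" (3x3) and "t" (3): a world point X has camera coordinates R X + t. Camera axes: x right, y down, z forward; pixel columns grow to the right and rows downward; lengths in m; the calibration is good to about 2 mm. A picture is of the moment at which its call begins: read the wrist's pose just before it. calibration takes no time and is no camera call; for the wrist camera it gives the pose at the moment of the call.
- ctrl.sign_off(): hands the job in, once; it reports no verdict.
The state is a dict: "time": time; "qpos": joint angles; "dq": joint speeds; "joint_efforts": joint torques, N m; "eef_pos": TCP position; "tcp_rot": TCP orientation; "contact_force": force on the tool from outside, world axes, zero at the start; "wrist_torque": the same for the moment, N m; "opening": opening from 0.0 (shut) to 1.0 (fully open).
Only numpy, scipy, OpenCV 4.12 (cv2) and the standard library are available. Lean on these libraries where they do the work, as an engineer would, in place of code of your own. Each camera call takes 0.05 s, during which the arm holds its last target.

## Working session

There is one attempt and no reset: what is moved stays moved. The work goes in short steps, Python scripts to look and compute and a tool call to move; the robot and the scene stay as the last step left them, time stands still between calls to the robot, and variables do not carry over. Pictures are saved under pics/ and viewed, and the job is handed in when it is done.

Besides the shell and the picture viewer there is one more tool, called as a command line: name --argument value ..., lists and objects as JSON in quotes. step_arm: Moves the arm, as the interface text tells. Its arguments: {"type":"object","properties":{"rows":{"type":"array"},"newtons":{"type":"number"}},"required":["rows"]}

```bash
ls; mkdir -p pics; cat > h.py <<'E'
import numpy as np, cv2, sys
from plant import ctrl, viewer
def snap(n,f):
    c=viewer.calibration(n); im,d=viewer.read_camera(n)
    cv2.imwrite(f'pics/{f}.png',im[:,:,::-1]); np.savez(f'pics/{f}.npz',im=im,d=d,**{k:np.array(c[k]) for k in 'KRt'})
def load(f): return np.load(f'pics/{f}.npz')
def pt(s,u,v,d=None):
    d=s['d'][int(round(v)),int(round(u))] if d is None else d
    p=np.linalg.inv(s['K'])@[u,v,1]*d
    return s['R'].T@(p-s['t'])
def onz(s,u,v,z):
    r=s['R'].T@np.linalg.inv(s['K'])@[u,v,1]; o=-s['R'].T@s['t']
    return o+r*(z-o[2])/r[2]
def proj(s,X):
    p=s['K']@(s['R']@np.array(X)+s['t']); return p[:2]/p[2]
def crop(f,u0,v0,u1,v1,k,out):
    im=cv2.imread(f'pics/{f}.png')[v0:v1,u0:u1]
    cv2.imwrite(f'pics/{out}.png',cv2.resize(im,None,fx=k,fy=k,interpolation=cv2.INTER_CUBIC))
E
python3 - <<'E'
from h import *
snap('top','top0'); snap('scene','sc0')
for n in ('top','scene','wrist'):
    c=viewer.calibration(n); print(n,np.round(c['K'],1).tolist(),np.round(-np.array(c['R']).T@c['t'],3)); print(np.round(c['R'],3).tolist())
print(ctrl.get_state())
E
```

```text
pics
top [[574.7, 0.0, 317.8], [0.0, 574.7, 229.4], [0.0, 0.0, 1.0]] [ 0.104 -0.251  1.768]
[[0.047, -0.999, 0.005], [-0.966, -0.047, -0.255], [0.255, 0.007, -0.967]]
scene [[546.6, 0.0, 327.6], [0.0, 546.6, 235.2], [0.0, 0.0, 1.0]] [-0.037 -1.247  0.964]
[[0.881, -0.473, 0.018], [-0.268, -0.529, -0.805], [0.391, 0.704, -0.593]]
wrist [[350.4, 0.0, 319.9], [0.0, 350.4, 235.8], [0.0, 0.0, 1.0]] [0.079 0.673 0.372]
[[0.22, 0.976, -0.001], [0.936, -0.21, 0.282], [0.275, -0.063, -0.959]]
{'time': 0.1, 'qpos': array([ 1.20002243e+00,  2.87074927e-01,  1.57807320e+00, -9.68831588e-06,
        1.27861924e+00, -1.49967187e-01]), 'dq': array([ 0.0008248 , -0.00104152, -0.00317546,  0.00115313, -0.00062179,
        0.00063231]), 'joint_efforts': array([ 1.58825900e-03, -4.07286108e+01, -2.93704516e+01, -1.19759743e-04,
        3.28502239e-03, -1.08577032e-05]), 'eef_pos': array([0.14754605, 0.65799926, 0.20926393]), 'tcp_rot': array([ 0.55243276,  0.4412031 , -0.44253045, -0.5516563 ]), 'contact_force': array([ 0.31506358, -0.3797079 , -0.65900225]), 'wrist_torque': array([ 0.03519007, -0.04721186, -0.01343388]), 'opening': 0.9987860447156485}
```

View pics/top0.png

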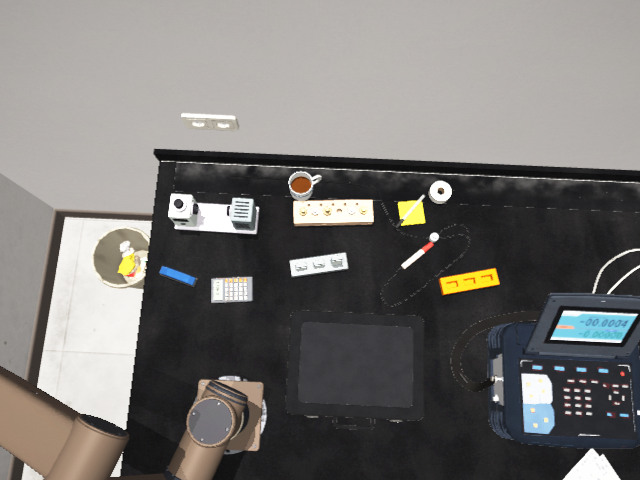

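View pics/sc0.png

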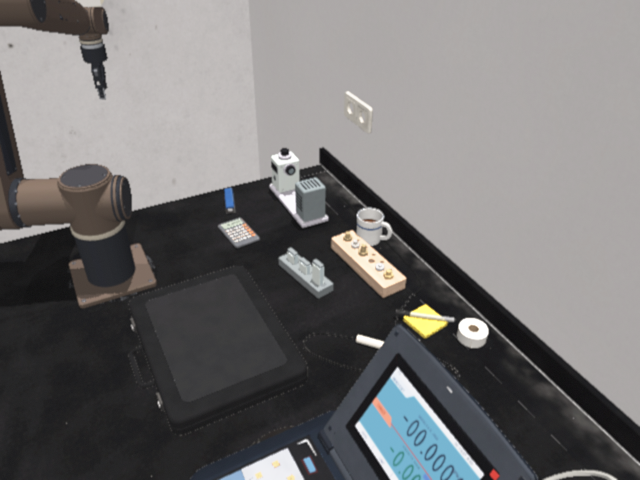

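The top view shows the photometer at about (212,218), with the white detector and plunger at (180,205) and the grey lamp at (243,210). The rack is at (318,265) and the orange look-alike at (468,281).

```bash
python3 - <<'E'
from h import *
crop('top0',160,180,270,240,7,'c1'); crop('top0',280,240,360,290,9,'c2'); crop('sc0',270,235,340,305,8,'c3');crop('sc0',255,140,335,235,6,'c4')
E
```

```text
(no output)
```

View pics/c1.png

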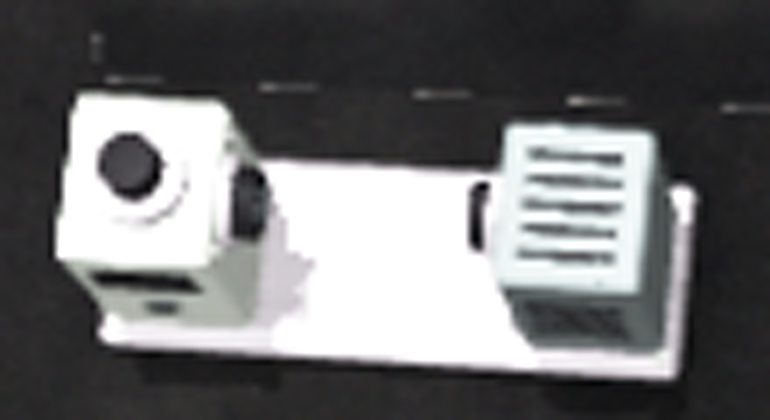

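View pics/c2.png

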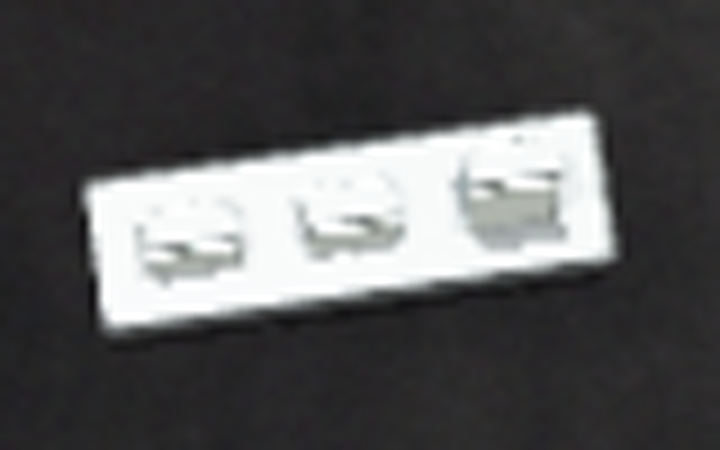

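View pics/c3.png

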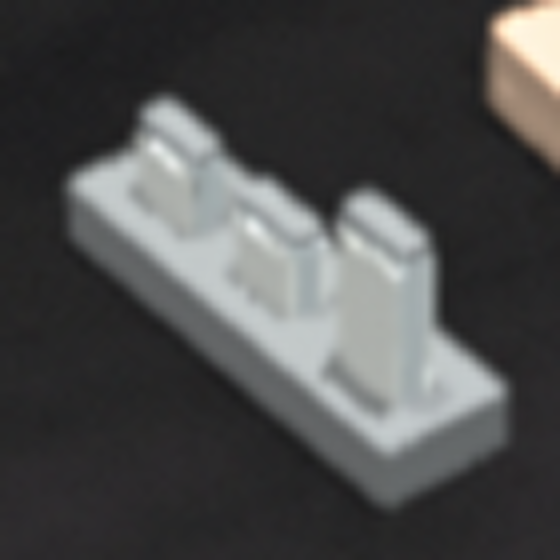

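View pics/c4.png

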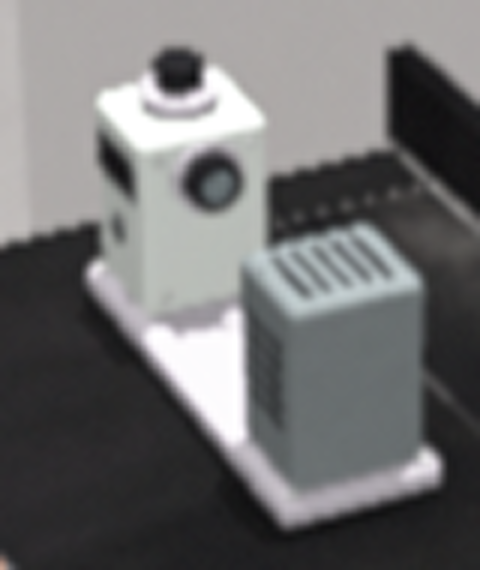

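```bash
python3 - <<'E'
from h import *
s=load('top0')
def C(U,V,k,u0,v0): return (U+.5)/k-.5+u0,(V+.5)/k-.5+v0
print('rack')
P=[onz(s,*C(U,V,9,280,240),.024) for U,V in [(88,185),(595,115),(615,258),(105,328)]]
P=np.array(P);print(P.round(4),P.mean(0).round(4)); 
d=(P[1]-P[0]+P[2]-P[3]);print('dir L->R',np.degrees(np.arctan2(d[1],d[0])),np.linalg.norm(d)/2)
print('photometer')
b=[onz(s,*C(U,V,7,160,180),.018) for U,V in [(102,335),(678,375),(692,190)]];b=np.array(b)
d=b[0]-b[1];print(b.round(4),'ang lamp->det',np.degrees(np.arctan2(d[1],d[0])),np.linalg.norm(d),np.linalg.norm(b[2]-b[1]),'centre',(b[0]+b[2])/2)
pl=onz(s,*C(130,165,7,160,180),.154);print('plunger',pl)
L=np.array([onz(s,*C(U,V,7,160,180),.126) for U,V in [(508,123),(655,130),(645,292),(498,288)]]);print('lamp top',L.mean(0))
D=np.array([onz(s,*C(U,V,7,160,180),.126) for U,V in [(78,93),(222,100),(212,265),(60,255)]]);print('det top',D.mean(0)); 
d=D.mean(0)-L.mean(0);print(np.linalg.norm(d),np.degrees(np.arctan2(d[1],d[0])))
E
```

```text
rack
[[ 0.4621 -0.1539  0.024 ]
 [ 0.4951 -0.3272  0.024 ]
 [ 0.4453 -0.3357  0.024 ]
 [ 0.4127 -0.1627  0.024 ]] [ 0.4538 -0.2449  0.024 ]
dir L->R -79.27203506440172 0.17624911682181243
photometer
[[ 0.5506  0.2148  0.018 ]
 [ 0.5446 -0.0452  0.018 ]
 [ 0.6315 -0.0451  0.018 ]] ang lamp->det 88.67171479287047 0.26003506973506413 0.08687645845890613 centre [0.5910702  0.08485807 0.018     ]
plunger [0.59002926 0.17506143 0.154     ]
lamp top [ 0.58867262 -0.00927463  0.126     ]
det top [0.59303269 0.17628807 0.126     ]
0.18561391771688765 88.6539982756751
```

```bash
cat >> h.py <<'E'
from scipy.spatial.transform import Rotation as Ro
def tgt(pos,yaw):
    """tool y down, tool x at world yaw (deg)"""
    s=ctrl.get_state(); R=Ro.from_quat(s['tcp_rot']); p=s['eef_pos']
    x=np.array([np.cos(np.radians(yaw)),np.sin(np.radians(yaw)),0]); y=np.array([0,0,-1.]); T=Ro.from_matrix(np.c_[x,y,np.cross(x,y)])
    print('turn',(R.inv()*T).as_rotvec(degrees=True).round(2),'shift mm',(R.inv().apply(np.array(pos)-p)*1000).round(1),'| t',round(s['time'],2),'pos',p.round(4),'x',R.as_matrix()[:,0].round(3),'y',R.as_matrix()[:,1].round(3),'F',s['contact_force'].round(1),'q',s['qpos'].round(2))
E
python3 - <<'E'
from h import *
tgt([0.53,0.176,0.25],-1.3)
tgt([0.53,0.176,0.25],178.7)
E
```

```text
turn [ 7.000e-02  7.865e+01 -1.200e-01] shift mm [-386.6  -40.1 -478.7] | t 0.1 pos [0.1475 0.658  0.2093] x [ 0.219  0.976 -0.002] y [-0.001 -0.002 -1.   ] F [ 0.3 -0.4 -0.7] q [ 1.2   0.29  1.58 -0.    1.28 -0.15]
turn [-1.2000e-01 -1.0135e+02 -7.0000e-02] shift mm [-386.6  -40.1 -478.7] | t 0.1 pos [0.1475 0.658  0.2093] x [ 0.219  0.976 -0.002] y [-0.001 -0.002 -1.   ] F [ 0.3 -0.4 -0.7] q [ 1.2   0.29  1.58 -0.    1.28 -0.15]
```

step_arm --rows '[[[0,39,0],[-193,-45,-239],1],[[0,39,0],[-193,-45,-239],1],[[0,39,0],[-193,-45,-239],1],[[0,39,0],[-193,-45,-239],1],[[0,39,0],[-193,-45,-239],1],[[0,39,0],[-193,-45,-239],1],[[0,78.6,0],[-386,-90,-478],1],[[0,78.6,0],[-386,-90,-478],1],[[0,78.6,0],[-386,-90,-478],1],[[0,78.6,0],[-386,-90,-478],1]]' --newtons 20

```text
time: 0.93
eef_pos: [0.4045, 0.3338, 0.2708]
tcp_rot: [0.705, 0.058, -0.058, -0.705]
contact_force: [1.3, -0.7, 0.8]
opening: 0.003
```

```bash
python3 - <<'E'
from h import *
tgt([0.55,0.12,0.29],-1.3)
E
```

```text
turn [ 1.000e-02  1.066e+01 -2.000e-02] shift mm [ 108.7  -19.2 -234.6] | t 0.93 pos [0.4045 0.3338 0.2708] x [ 0.987  0.163 -0.   ] y [-0. -0. -1.] F [ 1.3 -0.7  0.8] q [ 0.5  -0.09  1.87  0.    1.36  0.33]
```

step_arm --rows '[[[0,10.7,0],[108,-19,-234],1],[[0,10.7,0],[108,-19,-234],1],[[0,10.7,0],[108,-19,-234],1],[[0,10.7,0],[108,-19,-234],1],[[0,10.7,0],[108,-19,-234],1],[[0,10.7,0],[108,-19,-234],1],[[0,10.7,0],[108,-19,-234],1],[[0,10.7,0],[108,-19,-234],1]]'

```text
time: 1.6
eef_pos: [0.5509, 0.1208, 0.2893]
tcp_rot: [0.707, -0.008, 0.007, -0.707]
contact_force: [-0.8, 0.0, -0.2]
opening: 0.002
```

```bash
python3 - <<'E'
from h import *
tgt([0.590,0.176,0.20],-1.3)
snap('wrist','w1')
E
```

```text
turn [ 0.01  0.05 -0.06] shift mm [37.9 89.3 56.1] | t 1.6 pos [0.5509 0.1208 0.2893] x [ 1.    -0.022 -0.001] y [-0.001 -0.    -1.   ] F [-0.8  0.  -0.2] q [ 0.04 -0.01  1.76 -0.    1.39  0.06]
```

View pics/w1.png

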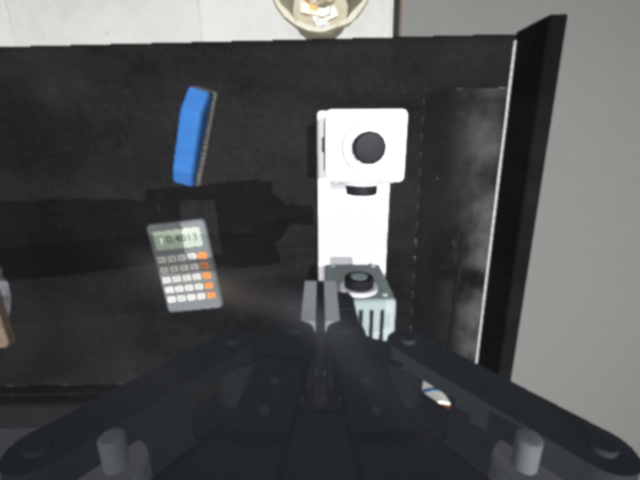

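The wrist view shows the detector housing at (365,145) with the plunger at (369,148), the lamp at (360,285), and the closed fingers at (320,300).

```bash
python3 - <<'E'
from h import *
crop('w1',300,95,420,345,3,'c5'); crop('w1',300,95,420,205,6,'c6')
E
```

```text
(no output)
```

View pics/c5.png

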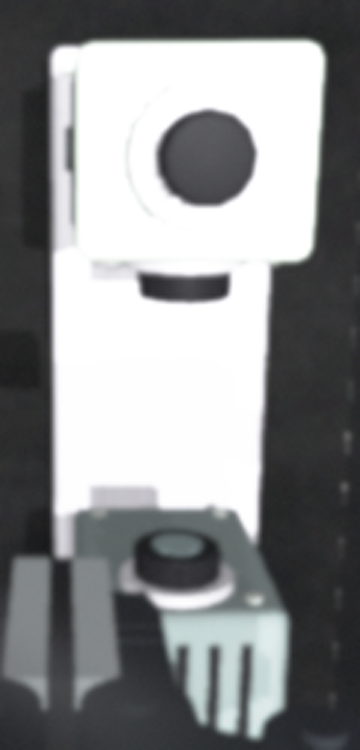

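View pics/c6.png

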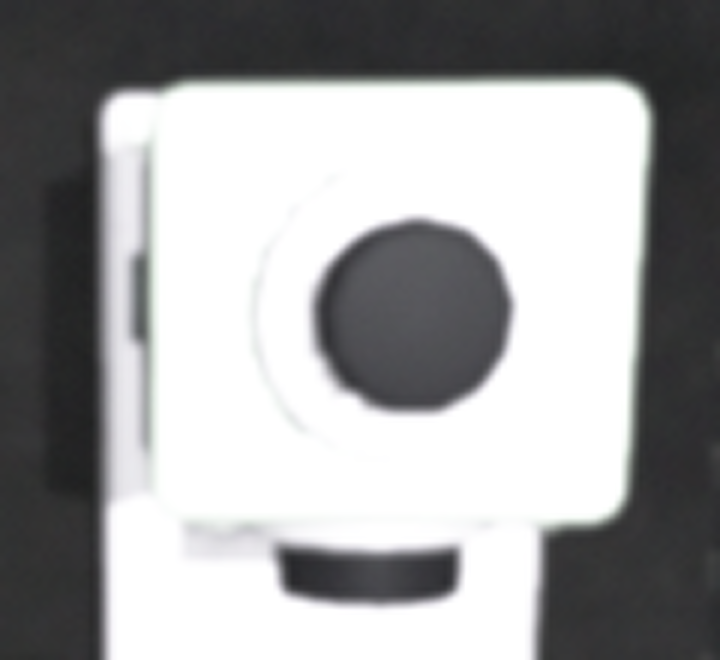

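```bash
python3 - <<'E'
from h import *
s=load('w1')
def C(U,V,k=6,u0=300,v0=95): return (U+.5)/k-.5+u0,(V+.5)/k-.5+v0
print('plunger',onz(s,*C(420,314),.154), 'depth pt',pt(s,*C(420,314)))
D=np.array([onz(s,*C(U,V),.126) for U,V in [(156,80),(652,80),(628,524),(150,520)]]);print(D.round(4),D.mean(0))
# detector lens front: centre black bar
print('lens axis', pt(s,*C(370,575)))
# base edges at z=.018, points along left & right (crop5 k=3)
for U,V in [(53,300),(53,480),(268,330),(259,500)]: print(onz(s,*C(U,V,3),.018).round(4))
d=s['d'];print('z check det top',pt(s,*C(560,460)),'base',pt(s,*C(150,400,3)))
E
```

```text
plunger [0.5941954  0.17972055 0.154     ] depth pt [0.59448406 0.1796373  0.15188786]
[[0.5589 0.2126 0.126 ]
 [0.6313 0.211  0.126 ]
 [0.6307 0.1464 0.126 ]
 [0.5568 0.1486 0.126 ]] [0.59444593 0.17967156 0.126     ]
lens axis [0.5922323  0.13752527 0.11460405]
[0.5486 0.118  0.018 ]
[0.5467 0.0387 0.018 ]
[0.6384 0.1033 0.018 ]
[0.637  0.0274 0.018 ]
z check det top [0.61990558 0.15638177 0.12578853] base [0.58909627 0.07368151 0.0167947 ]
```

```bash
python3 - <<'E'
from h import *
s=load('w1')
p=ctrl.get_state()['eef_pos'];print(proj(s,p),proj(s,p+[0,.011,0]),proj(s,p-[0,.011,0]))
crop('w1',280,260,360,340,7,'c7')
tgt([0.5925,0.178,0.162],-1.3)
E
```

```text
[315.93774684 276.71162938] [315.36566991 256.02861982] [316.49006249 296.68018459]
turn [-0.03  0.16 -0.1 ] shift mm [ 41.7 127.1  56.3] | t 1.65 pos [0.5499 0.1225 0.2892] x [ 1.    -0.02  -0.002] y [-0.002  0.001 -1.   ] F [-0.1  0.2 -0.2] q [ 0.04 -0.01  1.76  0.    1.39  0.06]
```

View pics/c7.png

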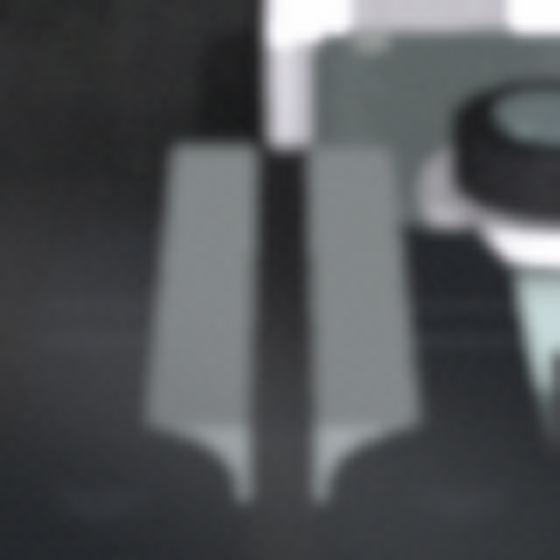

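```bash
python3 - <<'E'
from h import *
s=load('w1')
print(-s['R'].T@s['t'])
for u,v in [(311,283),(311,290),(311,300),(311,315),(330,283),(330,300),(320,290),(320,300)]: print(u,v,s['d'][v,u],pt(s,u,v).round(4))
E
```

```text
[0.55345    0.19147154 0.45213616]
311 283 0.14655362 [0.5484 0.1315 0.317 ]
311 290 0.14070301 [0.5485 0.1312 0.3232]
311 300 0.13333626 [0.5487 0.1307 0.331 ]
311 315 0.12187767 [0.549  0.1309 0.3429]
330 283 0.14737585 [0.5563 0.1309 0.3163]
330 300 0.13183464 [0.5559 0.1312 0.3324]
320 290 0.14087771 [0.5521 0.131  0.3231]
320 300 0.13198513 [0.5521 0.1312 0.3323]
```

```bash
python3 - <<'E'
from h import *
st=ctrl.get_state();print(st['eef_pos'],st['opening'])
snap('scene','sc1')
s=load('sc1')
p=st['eef_pos'];a=proj(s,p);print('tcp px',a, proj(s,p+[0,0,.027]))
u,v=a.astype(int)
im=cv2.imread('pics/sc1.png');cv2.circle(im,tuple(a.round().astype(int)),1,(0,0,255),-1)
cv2.imwrite('pics/c8.png',cv2.resize(im[v-60:v+40,u-60:u+60],None,fx=6,fy=6,interpolation=cv2.INTER_CUBIC))
E
```

```text
[0.54991186 0.12245635 0.28918194] 0.002026667629208923
tcp px [278.23743916 119.17863474] [277.90417572 110.46848104]
```

View pics/c8.png

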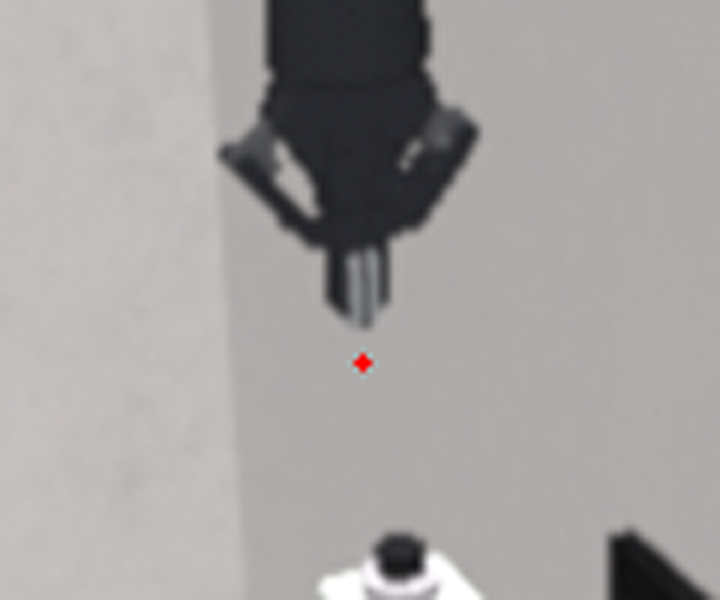

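step_arm --rows '[[[0,0,0],[42,60,58],1],[[0,0,0],[42,125,58],1],[[0,0,0],[42,125,58],1],[[0,0,0],[42,125,58],1],[[0,0,0],[42,125,58],1],[[0,0,0],[42,125,58],1],[[0,0,0],[42,125,58],1]]'

```text
time: 2.28
eef_pos: [0.5932, 0.1815, 0.1671]
tcp_rot: [-0.707, 0.005, -0.007, 0.707]
contact_force: [-0.0, 0.9, 0.3]
opening: -0.002
```

```bash
python3 - <<'E'
from h import *
tgt([0.592,0.18,0.16],-1.3)
snap('wrist','w2'); crop('w2',240,190,400,310,5,'c9')
s=load('w2')
for u,v in [(311,285),(311,300),(330,285),(330,300)]: print(pt(s,u,v).round(4))
E
```

```text
turn [-0.02  0.4   0.16] shift mm [-1.2  7.1 -1.5] | t 2.28 pos [0.5932 0.1815 0.1671] x [ 1.    -0.016  0.003] y [ 0.003  0.    -1.   ] F [-0.   0.9  0.3] q [ 0.13  0.2   1.76 -0.    1.18  0.15]
[0.5904 0.1915 0.1952]
[0.5908 0.1919 0.2098]
[0.5984 0.191  0.1946]
[0.5979 0.1921 0.2104]
```

View pics/c9.png

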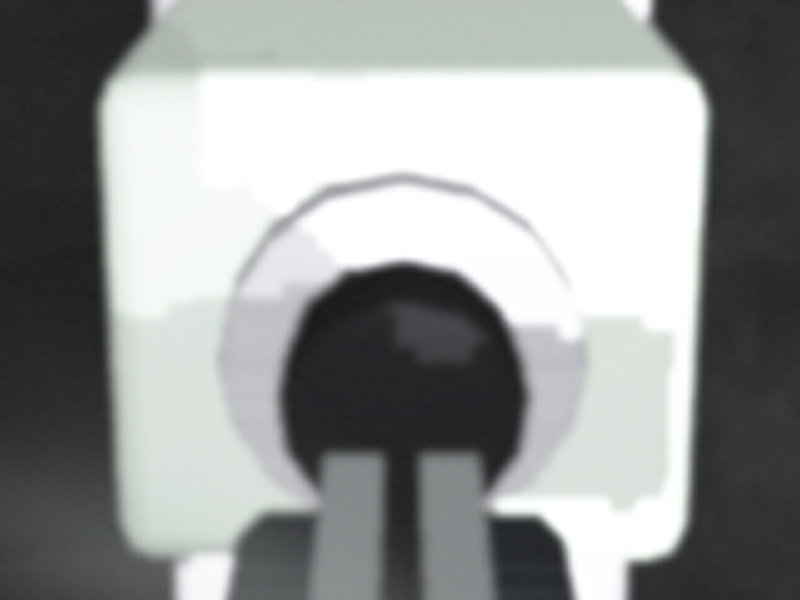

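step_arm --rows '[[[0,0,0],[0,6,0],1],[[0,0,0],[0,12,0],1],[[0,0,0],[0,12,0],1]]'

```text
time: 2.58
eef_pos: [0.5925, 0.1801, 0.1526]
tcp_rot: [0.707, -0.006, 0.006, -0.707]
contact_force: [-0.3, -0.2, -0.7]
opening: -0.001
```

step_arm --rows '[[[0,0,0],[0,5,0],1],[[0,0,0],[0,10,0],1],[[0,0,0],[0,10,0],1]]'

```text
time: 2.83
eef_pos: [0.5921, 0.1801, 0.1414]
tcp_rot: [0.707, -0.007, 0.005, -0.707]
contact_force: [-0.8, -0.3, 0.1]
opening: 0.001
```

step_arm --rows '[[[0,0,0],[0,4,0],1],[[0,0,0],[0,8,0],1],[[0,0,0],[0,8,0],1]]'

```text
time: 3.08
eef_pos: [0.5923, 0.1803, 0.1337]
tcp_rot: [0.707, -0.007, 0.006, -0.707]
contact_force: [0.6, -0.1, 0.2]
opening: -0.001
```

step_arm --rows '[[[0,0,0],[0,3,0],1],[[0,0,0],[0,5,0],1],[[0,0,0],[0,5,0],1]]'

```text
time: 3.33
eef_pos: [0.593, 0.1804, 0.1302]
tcp_rot: [0.707, -0.006, 0.006, -0.707]
contact_force: [-1.6, -0.5, 3.8]
opening: -0.001
```

step_arm --rows '[[[0,0,0],[0,3,0],1],[[0,0,0],[0,6,0],1],[[0,0,0],[0,6,0],1]]'

```text
time: 3.58
eef_pos: [0.5933, 0.1805, 0.1244]
tcp_rot: [-0.707, 0.006, -0.007, 0.707]
contact_force: [-2.1, -0.2, 5.6]
opening: 0.001
```

step_arm --rows '[[[0,0,0],[0,3,0],1],[[0,0,0],[0,4,0],1],[[0,0,0],[0,4,0],1]]'

```text
time: 3.83
eef_pos: [0.5934, 0.1806, 0.1214]
tcp_rot: [-0.707, 0.006, -0.006, 0.707]
contact_force: [-2.3, -0.1, 7.9]
opening: -0.0
```

step_arm --rows '[[[0,0,0],[0,2,0],1],[[0,0,0],[0,3,0],1],[[0,0,0],[0,3,0],1],[[0,0,0],[0,3,0],1]]'

```text
time: 4.17
eef_pos: [0.5936, 0.1806, 0.1211]
tcp_rot: [0.707, -0.006, 0.006, -0.707]
contact_force: [-7.2, -2.1, 17.3]
opening: 0.002
```

step_arm --rows '[[[0,0,0],[0,-10,0],1],[[0,0,0],[0,-30,0],1],[[0,0,0],[0,-70,0],1],[[0,0,0],[0,-110,0],1],[[0,0,0],[0,-110,0],0],[[0,0,0],[0,-110,0],0]]'

```text
time: 4.67
eef_pos: [0.595, 0.1808, 0.2305]
tcp_rot: [-0.707, 0.003, -0.009, 0.707]
contact_force: [0.3, -0.1, 0.7]
opening: 0.275
```

```bash
python3 - <<'E'
from h import *
snap('scene','sc2'); crop('sc2',240,130,340,230,6,'c10')
c=np.array([.4538,-.2449]);tgt([0.430,-0.33,0.24],10.7)
E
```

```text
turn [-1.00e-02 -1.17e+01  1.40e-01] shift mm [-154.5  -13.1 -513.3] | t 4.72 pos [0.5934 0.1806 0.2275] x [ 1.    -0.017  0.002] y [ 0.002  0.    -1.   ] F [ 0.3 -0.1 -0.4] q [0.13 0.15 1.7  0.   1.28 0.15]
```

View pics/c10.png

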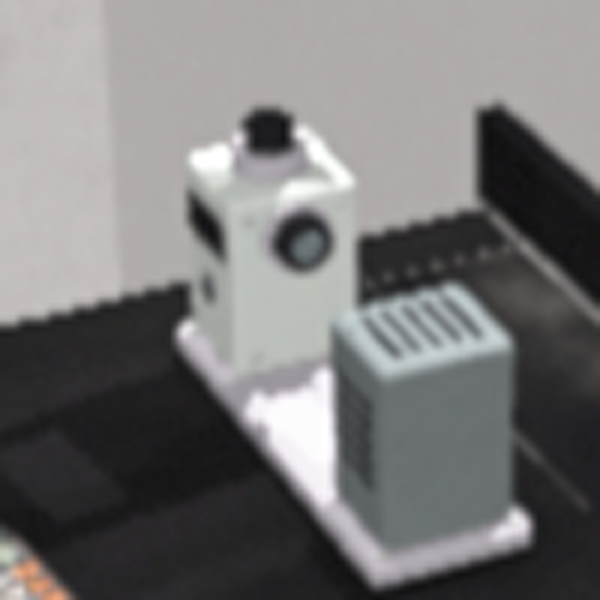

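step_arm --rows '[[[0,-6,0],[-60,-5,-275],0],[[0,-6,0],[-60,-5,-275],0],[[0,-6,0],[-60,-5,-275],0],[[0,-6,0],[-60,-5,-275],0],[[0,-6,0],[-60,-5,-275],0],[[0,-6,0],[-60,-5,-275],0],[[0,-12,0],[-120,-5,-550],0],[[0,-12,0],[-120,-5,-550],0],[[0,-12,0],[-120,-5,-550],0],[[0,-12,0],[-120,-5,-550],0]]'

```text
time: 5.55
eef_pos: [0.4951, -0.2261, 0.2287]
tcp_rot: [-0.703, -0.067, 0.069, 0.705]
contact_force: [1.3, 0.3, 0.5]
opening: 1.004
```

```bash
python3 - <<'E'
from h import *
tgt([0.464,-0.37,0.23],10.7)
E
```

```text
turn [-0.18  0.3  -0.16] shift mm [ -58.    -1.6 -135.3] | t 5.55 pos [ 0.4951 -0.2261  0.2287] x [ 0.982  0.191 -0.003] y [-0.003  0.002 -1.   ] F [1.3 0.3 0.5] q [-0.61 -0.01  1.88  0.    1.28 -0.81]
```

step_arm --rows '[[[0,0,0],[-55,0,-130],0],[[0,0,0],[-55,0,-130],0],[[0,0,0],[-55,0,-130],0],[[0,0,0],[-55,0,-130],0],[[0,0,0],[-55,0,-130],0],[[0,0,0],[-55,0,-130],0],[[0,0,0],[-55,0,-130],0]]'

```text
time: 6.13
eef_pos: [0.4677, -0.3616, 0.2299]
tcp_rot: [-0.703, -0.067, 0.068, 0.705]
contact_force: [-0.0, 0.5, 0.0]
opening: 0.998
```

```bash
python3 - <<'E'
from h import *
tgt([0.464,-0.37,0.23],10.7)
snap('wrist','w3')
E
```

```text
turn [-0.17  0.33 -0.06] shift mm [-5.2 -0.1 -7.6] | t 6.13 pos [ 0.4677 -0.3616  0.2299] x [ 0.982  0.191 -0.001] y [-0.002  0.003 -1.   ] F [-0.   0.5  0. ] q [-0.83  0.09  1.77  0.    1.29 -1.02]
```

View pics/w3.png

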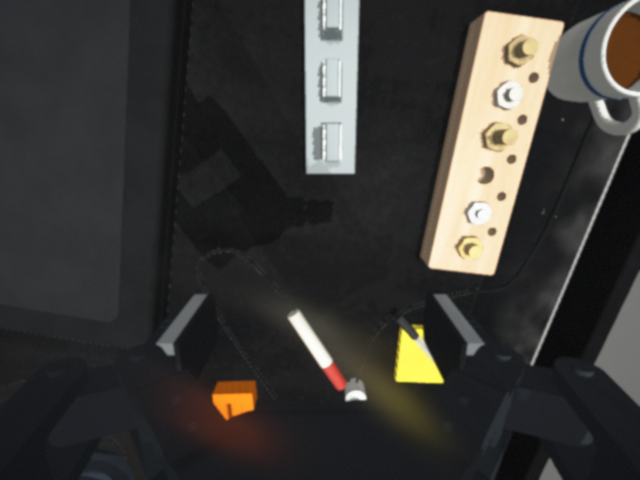

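The wrist view shows the rack from (305,0) to (358,174). The tall cell is in its near-end pocket at about (333,143), and the wooden block is well clear on the right.

```bash
python3 - <<'E'
from h import *
crop('w3',290,0,380,190,4,'c11');crop('w3',295,105,375,185,8,'c12')
E
```

```text
(no output)
```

View pics/c11.png

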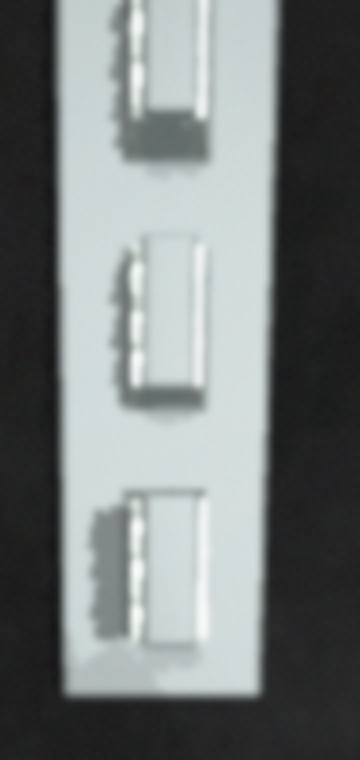

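View pics/c12.png

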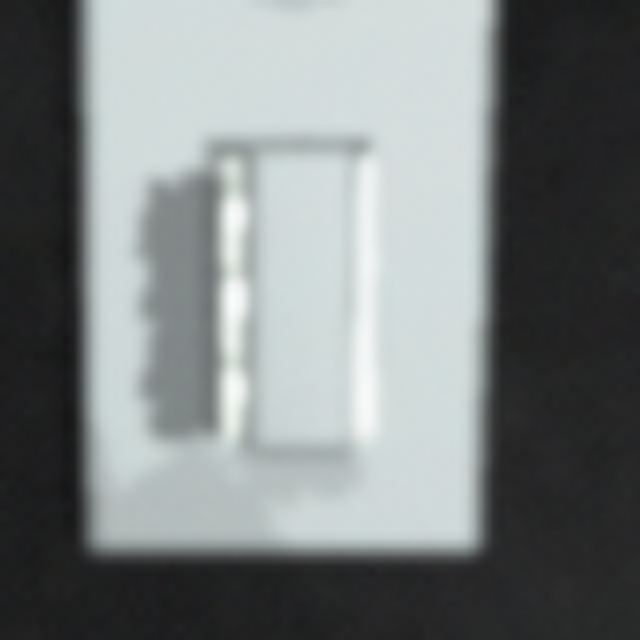

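```bash
python3 - <<'E'
from h import *
s=load('w3')
def C(U,V,k,u0,v0): return (U+.5)/k-.5+u0,(V+.5)/k-.5+v0
a=onz(s,*C(302,299,8,295,105),.086); b=onz(s,*C(298,299,8,295,105),.078)
e=[onz(s,*C(U,V,8,295,105),.086) for U,V in [(250,150),(250,448),(352,150),(352,448)]]
print('top',a,'frosted mid',b, 'depth',pt(s,*C(302,299,8,295,105)));print(np.round(e,4))
d=e[0]-e[1];print('long axis ang',np.degrees(np.arctan2(d[1],d[0])))
# rack edges at z .024
L=[onz(s,*C(U,V,4,290,0),.024) for U,V in [(58,50),(65,690),(278,50),(262,690)]];print(np.round(L,4))
for i in(0,2):
  d=L[i]-L[i+1];print(np.degrees(np.arctan2(d[1],d[0])))
x=np.array([.982,.19,0]);z=np.array([-.19,.982,0])
c=a-.0019*x+.0014*z; print('corrected',c, 'from top cam', np.array([.4538,-.2449])+.055*np.array([.186,-.983]))
tgt([c[0],c[1],.09],10.7)
E
```

```text
top [ 0.46653692 -0.29665276  0.086     ] frosted mid [ 0.46640997 -0.29684032  0.078     ] depth [ 0.46658816 -0.29667069  0.0846301 ]
[[ 0.4582 -0.283   0.086 ]
 [ 0.4642 -0.3129  0.086 ]
 [ 0.4686 -0.2809  0.086 ]
 [ 0.4749 -0.3108  0.086 ]]
long axis ang 101.27511104748466
[[ 0.42   -0.1888  0.024 ]
 [ 0.4479 -0.3325  0.024 ]
 [ 0.4699 -0.179   0.024 ]
 [ 0.4983 -0.3227  0.024 ]]
101.00236928666527
101.15937937843972
corrected [ 0.46440512 -0.29563896  0.086     ] from top cam [ 0.46403  -0.298965]
turn [-0.12  0.39 -0.04] shift mm [  9.2 140.6  64.9] | t 6.18 pos [ 0.468  -0.3614  0.2305] x [ 0.981  0.192 -0.001] y [-0.001  0.002 -1.   ] F [-0.3  0.3 -0.5] q [-0.83  0.09  1.77  0.    1.29 -1.02]
```

step_arm --rows '[[[0,0,0],[9,0,35],0],[[0,0,0],[9,20,64],0],[[0,0,0],[9,60,64],0],[[0,0,0],[9,100,64],0],[[0,0,0],[9,140,64],0],[[0,0,0],[9,140,64],0],[[0,0,0],[9,140,64],0],[[0,0,0],[9,140,64],0]]'

```text
time: 6.85
eef_pos: [0.4659, -0.2988, 0.0939]
tcp_rot: [0.705, 0.069, -0.067, -0.703]
contact_force: [0.1, -0.4, 0.9]
opening: 0.998
```

```bash
python3 - <<'E'
from h import *
tgt([0.4645,-0.297,0.014],11)
snap('wrist','w4')
E
```

```text
turn [0.14 0.08 0.11] shift mm [-1.2 79.9  2.2] | t 6.85 pos [ 0.4659 -0.2988  0.0939] x [0.981 0.192 0.002] y [ 0.002 -0.002 -1.   ] F [ 0.1 -0.4  0.9] q [-0.75  0.15  1.97  0.    1.02 -0.95]
```

View pics/w4.png

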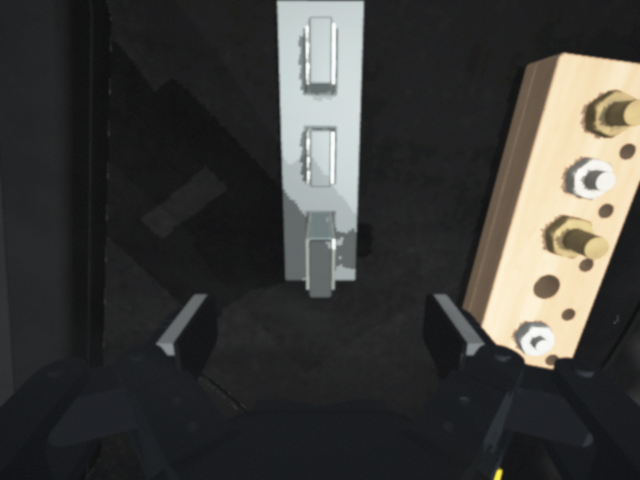

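```bash
python3 - <<'E'
from h import *
s=load('w4'); st=ctrl.get_state();R=Ro.from_quat(st['tcp_rot'])
for u,v in [(482,290),(480,325),(505,340),(535,362),(470,300),(540,330),(540,345),(600,100),(320,215),(320,240),(320,292)]:
    p=pt(s,u,v);print(u,v,p.round(3),(R.inv().apply(p-st['eef_pos'])*1000).round(0))
E
```

```text
482 290 [ 0.591 -0.315  0.023] [119.  73. -38.]
480 325 [ 0.521 -0.282  0.147] [ 57. -52.   7.]
505 340 [ 0.613 -0.345  0.034] [135.  62. -73.]
535 362 [ 0.642 -0.359  0.033] [160.  63. -92.]
470 300 [ 0.592 -0.329  0.01 ] [117.  86. -53.]
540 330 [ 0.628 -0.329  0.042] [153.  54. -60.]
540 345 [ 0.628 -0.337  0.049] [151.  47. -67.]
600 100 [ 0.609 -0.18   0.04 ] [163.  55.  90.]
320 215 [ 0.464 -0.281  0.027] [ 0. 68. 19.]
320 240 [ 0.463 -0.281  0.084] [ 0. 11. 19.]
320 292 [ 0.469 -0.309  0.087] [ 0.  8. -9.]
```

step_arm --rows '[[[0,0,0],[-1,30,3],0],[[0,0,0],[-1,60,3],0],[[0,0,0],[-1,77,3],0],[[0,0,0],[-1,77,3],0],[[0,0,0],[-1,77,3],0]]'

```text
time: 7.32
eef_pos: [0.4641, -0.2968, 0.0166]
tcp_rot: [0.705, 0.068, -0.067, -0.703]
contact_force: [-0.7, 0.4, 0.7]
opening: 0.997
```

```bash
python3 - <<'E'
from h import *
tgt([0.4645,-0.297,0.014],11)
snap('wrist','w5');snap('scene','sc5');crop('sc5',230,170,380,320,5,'c13')
E
```

```text
turn [0.13 0.01 0.09] shift mm [ 0.4  2.6 -0.2] | t 7.32 pos [ 0.4641 -0.2968  0.0166] x [0.982 0.191 0.002] y [ 0.002 -0.002 -1.   ] F [-0.7  0.4  0.7] q [-0.75  0.26  2.    0.    0.87 -0.95]
```

View pics/w5.png

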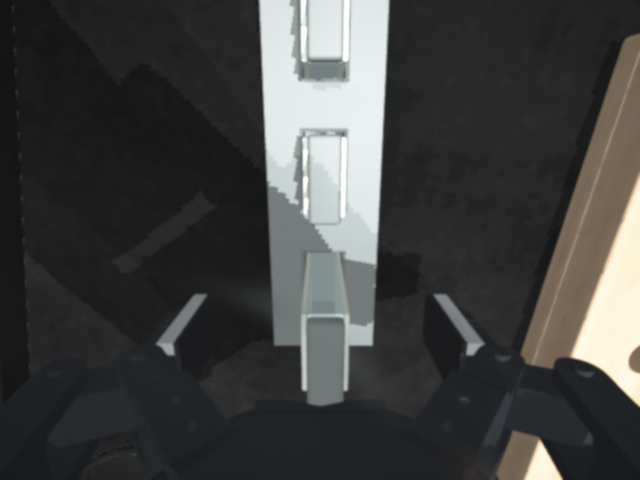

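View pics/c13.png

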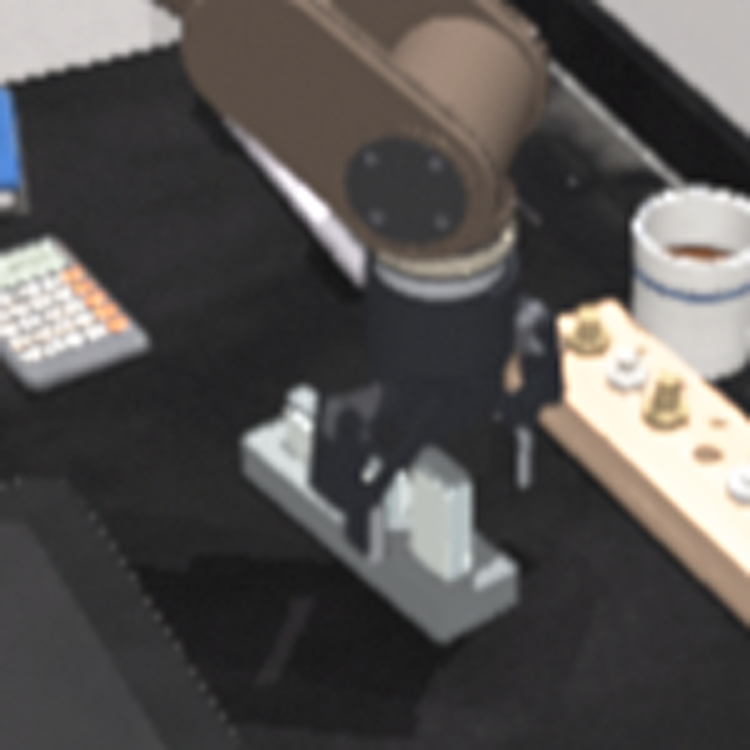

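```bash
python3 - <<'E'
from h import *
s=load('w5'); st=ctrl.get_state();R=Ro.from_quat(st['tcp_rot'])
for n,p in [('far',onz(s,326,316,.086)),('near',onz(s,326,403,.086)),('L',onz(s,307,360,.086)),('Rr',onz(s,345,360,.086)),('farD',pt(s,326,320)),('nearD',pt(s,326,398)),('padL',pt(s,199,298)),('padL2',pt(s,175,345)),('padR',pt(s,443,298)),('padR2',pt(s,470,345))]:
    print(n,p.round(4),(R.inv().apply(p-st['eef_pos'])*1000).round(1))
E
```

```text
far [ 0.4629 -0.2782  0.086 ] [  1.9 -68.2  19.2]
near [ 0.469  -0.3091  0.086 ] [  2.1 -68.  -12.2]
L [ 0.4601 -0.2943  0.086 ] [ -3.9 -68.1   4. ]
Rr [ 0.4717 -0.2921  0.086 ] [  7.9 -68.1   3.9]
farD [ 0.4635 -0.281   0.0833] [  2.  -65.5  16.3]
nearD [ 0.4689 -0.308   0.085 ] [  2.1 -67.  -11.2]
padL [ 0.4177 -0.2949  0.0585] [-45.7 -40.8  11.6]
padL2 [ 0.42   -0.2957  0.0872] [-43.6 -69.5  10.2]
padR [ 0.5095 -0.2782  0.0566] [ 47.6 -38.6  10.5]
padR2 [ 0.5076 -0.2792  0.0868] [ 45.6 -68.8   9.7]
```

step_arm --rows '[[[0,0,0],[1,2,3.5],0],[[0,0,0],[1,2,3.5],0],[[0,0,0],[1,2,3.5],0.5],[[0,0,0],[1,2,3.5],0.7],[[0,0,0],[1,2,3.5],0.75],[[0,0,0],[1,2,3.5],0.8],[[0,0,0],[1,2,3.5],0.85],[[0,0,0],[1,2,3.5],1],[[0,0,0],[1,2,3.5],1],[[0,0,0],[1,2,3.5],1]]' --newtons 25

```text
time: 8.25
eef_pos: [0.4635, -0.2922, 0.0126]
tcp_rot: [0.704, 0.068, -0.068, -0.704]
contact_force: [1.7, 0.0, -0.5]
opening: 0.182
```

```bash
python3 - <<'E'
from h import *
tgt([0.4645,-0.297,0.014],11)
snap('wrist','w6')
E
```

```text
turn [ 0.01 -0.01  0.03] shift mm [ 0.1 -1.4 -4.9] | t 8.25 pos [ 0.4635 -0.2922  0.0126] x [0.982 0.191 0.001] y [ 0.001 -0.    -1.   ] F [ 1.7  0.  -0.5] q [-0.75  0.26  2.01  0.    0.87 -0.94]
```

View pics/w6.png

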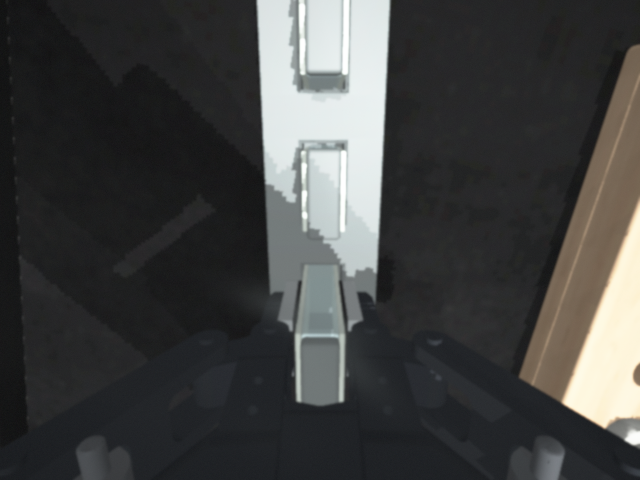

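step_arm --rows '[[[0,0,0],[0,-2,0],1],[[0,0,0],[0,-6,0],1],[[0,0,0],[0,-15,0],1],[[0,0,0],[0,-30,0],1],[[0,0,0],[0,-50,0],1],[[0,0,0],[0,-80,0],1],[[0,0,0],[0,-115,0],1],[[0,0,0],[0,-150,0],1],[[0,0,0],[0,-180,0],1],[[0,0,0],[0,-190,0],1]]' --newtons 30

```text
time: 9.13
eef_pos: [0.4646, -0.2941, 0.2097]
tcp_rot: [0.707, 0.07, -0.066, -0.701]
contact_force: [0.6, -0.4, 0.4]
opening: 0.186
```

```bash
python3 - <<'E'
from h import *
tgt([0.591,0.086,0.20],-1.3)
snap('wrist','w7'); snap('scene','sc7'); crop('sc7',200,100,380,320,3,'c14')
E
```

```text
turn [ 0.44 12.31  0.3 ] shift mm [196.6   7.7 349. ] | t 9.13 pos [ 0.4646 -0.2941  0.2097] x [0.982 0.191 0.004] y [ 0.006 -0.007 -1.   ] F [ 0.6 -0.4  0.4] q [-0.75  0.01  1.89 -0.    1.23 -0.94]
```

View pics/w7.png

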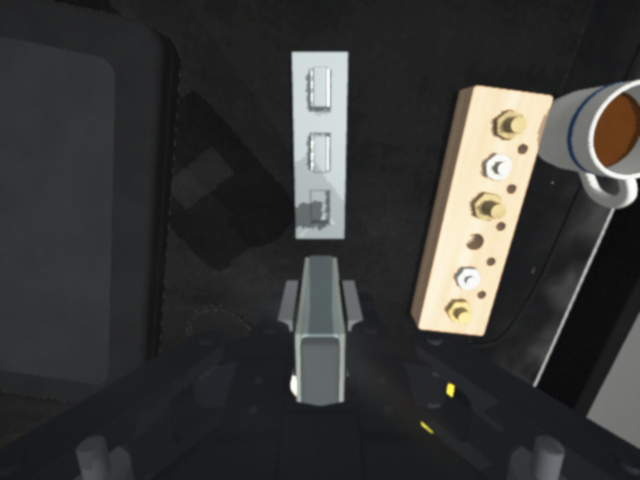

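View pics/c14.png

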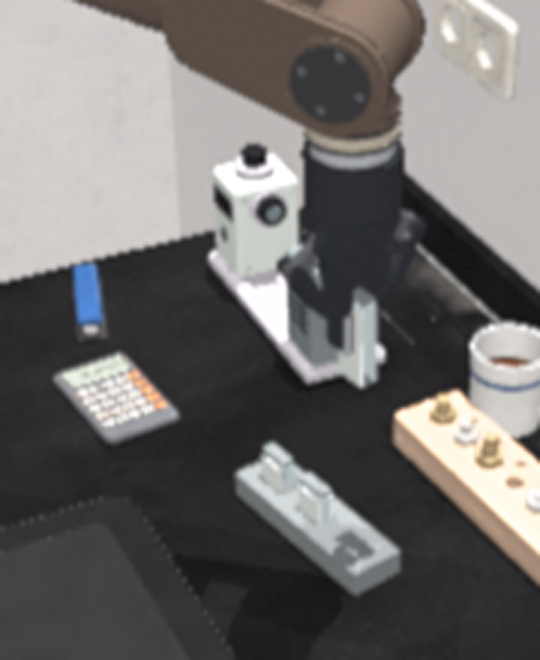

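step_arm --rows '[[[0,2,0],[12,0,22],1],[[0,4,0],[29,0,53],1],[[0,5,0],[48,0,87],1],[[0,6,0],[67,0,121],1],[[0,7,0],[86,0,155],1],[[0,8,0],[105,0,189],1],[[0,9,0],[124,0,223],1],[[0,10,0],[143,0,257],1],[[0,11,0],[162,0,291],1],[[0,12.2,0],[180,0,323],1]]'

```text
time: 10.07
eef_pos: [0.5766, 0.0613, 0.1993]
tcp_rot: [0.707, -0.01, 0.005, -0.707]
contact_force: [0.5, -0.6, -0.4]
opening: 0.184
```

```bash
python3 - <<'E'
from h import *
tgt([0.590,0.088,0.20],-1.3)
E
```

```text
turn [ 0.02  0.07 -0.34] shift mm [12.8 -0.8 27. ] | t 10.07 pos [0.5766 0.0613 0.1993] x [ 1.    -0.021 -0.006] y [-0.006 -0.    -1.   ] F [ 0.5 -0.6 -0.4] q [-0.07  0.09  1.82 -0.    1.23 -0.05]
```

step_arm --rows '[[[0,0,0],[8,0,15],1],[[0,0,0],[13,0,25],1],[[0,0,0],[13,0,25],1],[[0,0,0],[13,0,25],1],[[0,0,0],[13,0,25],1]]'

```text
time: 10.48
eef_pos: [0.591, 0.0827, 0.2015]
tcp_rot: [0.707, -0.009, 0.007, -0.707]
contact_force: [-0.4, 0.4, -1.0]
opening: 0.189
```

```bash
python3 - <<'E'
from h import *
tgt([0.590,0.088,0.20],-1.3)
snap('wrist','w8')
E
```

```text
turn [ 0.04  0.03 -0.13] shift mm [-1.1  1.5  5.3] | t 10.48 pos [0.591  0.0827 0.2015] x [ 1.    -0.022 -0.002] y [-0.002 -0.001 -1.   ] F [-0.4  0.4 -1. ] q [-0.03  0.12  1.78 -0.    1.24 -0.01]
```

View pics/w8.png

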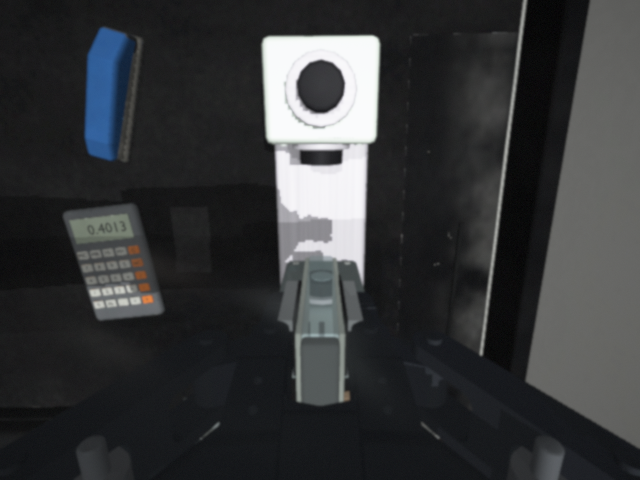

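```bash
python3 - <<'E'
from h import *
crop('w8',250,25,390,165,5,'c15'); crop('w8',270,250,370,415,5,'c16')
E
```

```text
(no output)
```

View pics/c15.png

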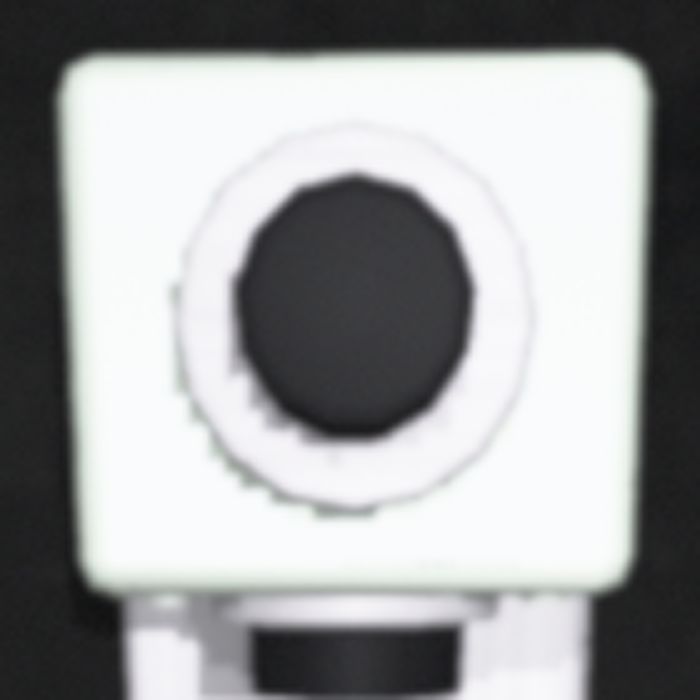

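View pics/c16.png

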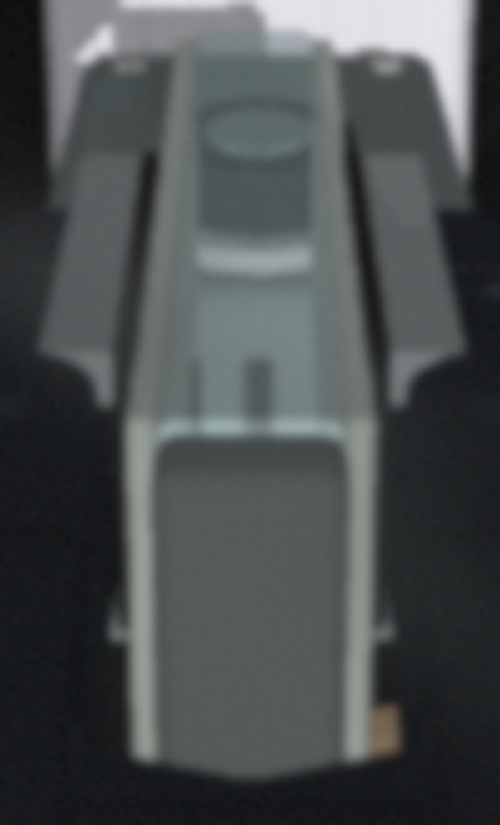

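```bash
python3 - <<'E'
from h import *
s=load('w8'); st=ctrl.get_state();R=Ro.from_quat(st['tcp_rot']);p0=st['eef_pos'];print(p0)
def C(U,V,k,u0,v0): return (U+.5)/k-.5+u0,(V+.5)/k-.5+v0
T=lambda p:(R.inv().apply(p-p0)*1000).round(1)
D=np.array([onz(s,*C(U,V,5,250,25),.126) for U,V in [(58,52),(652,50),(634,590),(82,592)]]);print(D.round(4),D.mean(0))
pl=onz(s,*C(355,305,5,250,25),.154);print('pl',pl)
zt=p0[2]+.0734
st_=[onz(s,*C(U,V,5,270,250),zt) for U,V in [(157,437),(345,437),(157,770),(345,770)]]; m=np.mean(st_,0)
print('stopper',[T(x) for x in st_],m,T(m)); print('size',np.linalg.norm(st_[1]-st_[0]),np.linalg.norm(st_[2]-st_[0]))
# foot far edge
for U,V in [(195,35),(315,35),(255,30)]: print('foot far',T(onz(s,*C(U,V,5,270,250),p0[2]-.0066)))
for c in (D.mean(0),pl):
  mid=c[:2]-.0925*np.array([np.cos(np.radians(88.7)),np.sin(np.radians(88.7))]); d=np.append(mid-m[:2],0); print('mid',mid,'cell->mid tool',(R.inv().apply(d)*1000).round(1))
E
```

```text
[0.59119303 0.08254884 0.20195788]
[[0.5591 0.2114 0.126 ]
 [0.6312 0.21   0.126 ]
 [0.6304 0.1466 0.126 ]
 [0.5578 0.148  0.126 ]] [0.59462429 0.17900477 0.126     ]
pl [0.5944197  0.17878314 0.154     ]
stopper [array([ -4.7, -73.4,  14.4]), array([  6.1, -73.4,  14.4]), array([ -5.1, -73.4,  -9. ]), array([  6.5, -73.4,  -8.9])] [0.5920515  0.08528696 0.27535788] [  0.7 -73.4   2.7]
size 0.01086560846660153 0.02333675800683808
foot far [-5.   6.6 10.4]
foot far [ 7.2  6.6 10.4]
foot far [ 1.1  6.6 10.9]
mid [0.59252571 0.08652858] cell->mid tool [ 0.4 -0.   1.3]
mid [0.59232112 0.08630695] cell->mid tool [ 0.2 -0.   1. ]
```

```bash
python3 - <<'E'
from h import *
s=load('w8'); st=ctrl.get_state();R=Ro.from_quat(st['tcp_rot']);p0=st['eef_pos']
T=lambda p:(R.inv().apply(p-p0)*1000).round(1)
for u,v in [(320,340),(320,350),(320,370),(320,390),(320,400),(298,345),(298,380),(343,345),(298,334),(290,300),(350,300),(310,290),(312,305),(305,320),(320,30)]: print(u,v,s['d'][v,u].round(4),T(pt(s,u,v)))
print(T(-s['R'].T@s['t']))
s=load('w6')
for u,v in [(320,345),(320,370),(320,395)]: print(u,v,s['d'][v,u].round(4),pt(s,u,v))
s=load('w5')
for u,v in [(326,345),(326,370),(326,395)]: print(u,v,s['d'][v,u].round(4),pt(s,u,v))
E
```

```text
320 340 0.106 [  0.7 -69.5  10.8]
320 350 0.1029 [  0.7 -73.    9.8]
320 370 0.1053 [  0.7 -72.7   2.6]
320 390 0.109 [  0.7 -71.3  -5.7]
320 400 0.1087 [  0.7 -72.4  -8.5]
298 345 0.1123 [ -6.3 -64.4   5.8]
298 380 0.1163 [ -6.6 -64.2  -7.7]
343 345 0.1123 [  8.1 -64.4   5.8]
298 334 0.1109 [ -6.2 -64.6   9.9]
290 300 0.1335 [-10.7 -41.1   9.9]
350 300 0.1317 [ 12.  -42.7  10.7]
310 290 0.1391 [ -3.2 -34.9  11.2]
312 305 0.1261 [ -2.1 -48.4  11.6]
305 320 0.1178 [ -4.3 -57.3  10.6]
320 30 0.3246 [  0.9 202.7 162.7]
[   0.7 -162.4   70.9]
320 345 0.1034 [ 0.46210347 -0.28164124  0.08528381]
320 370 0.105 [ 0.46365063 -0.28963297  0.08596408]
320 395 0.108 [ 0.46542394 -0.29878112  0.08560241]
326 345 0.108 [ 0.4649479  -0.28841199  0.08529162]
326 370 0.1099 [ 0.46662    -0.2968711   0.08585658]
326 395 0.1133 [ 0.46857664 -0.30664294  0.08524675]
```

step_arm --rows '[[[0,0,0],[0.3,0,5],1],[[0,0,0],[0.3,0,8.8],1],[[0,0,0],[0.3,8,8.8],1],[[0,0,0],[0.3,20,8.8],1],[[0,0,0],[0.3,32,8.8],1],[[0,0,0],[0.3,40,8.8],1],[[0,0,0],[0.3,45,8.8],1],[[0,0,0],[0.3,45,8.8],1],[[0,0,0],[0.3,45,8.8],1]]'

```text
time: 11.28
eef_pos: [0.592, 0.0927, 0.157]
tcp_rot: [0.707, -0.008, 0.007, -0.707]
contact_force: [0.1, 0.4, -0.7]
opening: 0.183
```

```bash
python3 - <<'E'
from h import *
tgt([0.5915,0.0914,0.0866],-1.2)
snap('wrist','w9');snap('scene','sc9');crop('sc9',240,120,340,230,6,'c17')
E
```

```text
turn [ 0.    0.   -0.07] shift mm [-0.4 70.4 -1.3] | t 11.28 pos [0.592  0.0927 0.157 ] x [ 1.    -0.021 -0.001] y [-0.001 -0.    -1.   ] F [ 0.1  0.4 -0.7] q [-0.01  0.17  1.81 -0.    1.16  0.01]
```

View pics/w9.png

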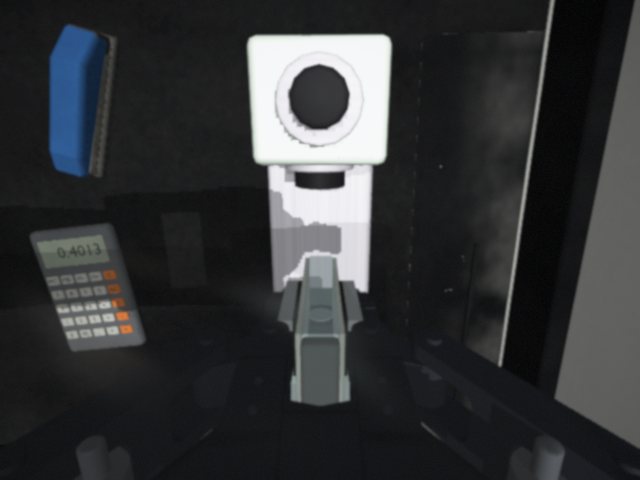

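View pics/c17.png

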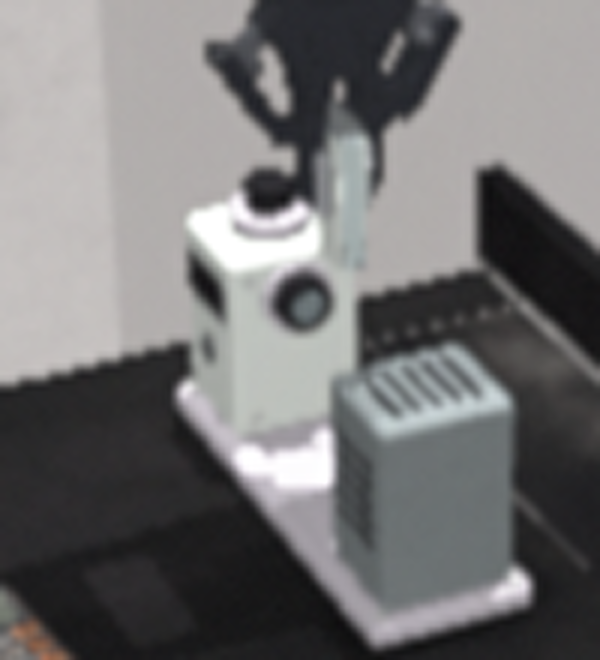

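step_arm --rows '[[[0,0,0],[0,6,-1],1],[[0,0,0],[0,15,-1],1],[[0,0,0],[0,26,-1],1],[[0,0,0],[0,38,-1],1],[[0,0,0],[0,50,-1],1],[[0,0,0],[0,60,-1],1],[[0,0,0],[0,67,-1],1],[[0,0,0],[0,70,-1],1],[[0,0,0],[0,70,-1],1],[[0,0,0],[0,70,-1],1]]'

```text
time: 12.22
eef_pos: [0.5925, 0.0918, 0.0878]
tcp_rot: [0.707, -0.007, 0.007, -0.707]
contact_force: [-0.2, 0.9, -0.4]
opening: 0.188
```

```bash
python3 - <<'E'
from h import *
tgt([0.5915,0.0914,0.0866],-1.2)
snap('wrist','w10');snap('scene','sc10');crop('sc10',240,120,340,230,6,'c18');snap('top','top10');crop('top10',160,170,270,240,7,'c19')
E
```

```text
turn [0.   0.01 0.02] shift mm [-1.   1.2 -0.4] | t 12.22 pos [0.5925 0.0918 0.0878] x [ 1.    -0.021  0.   ] y [ 0. -0. -1.] F [-0.2  0.9 -0.4] q [-0.02  0.25  1.86 -0.    1.03  0.01]
```

View pics/w10.png

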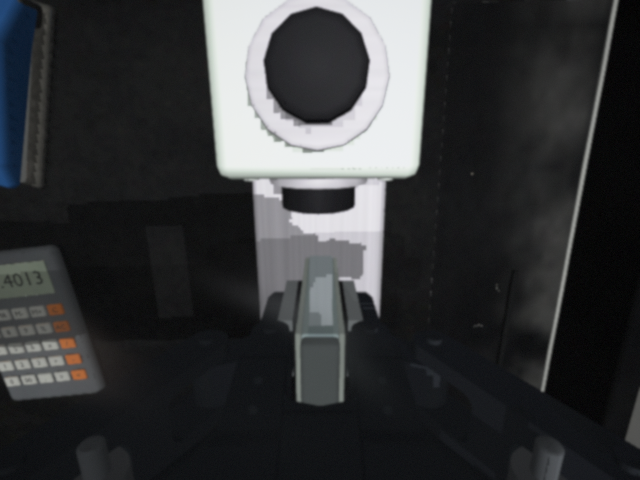

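View pics/c18.png

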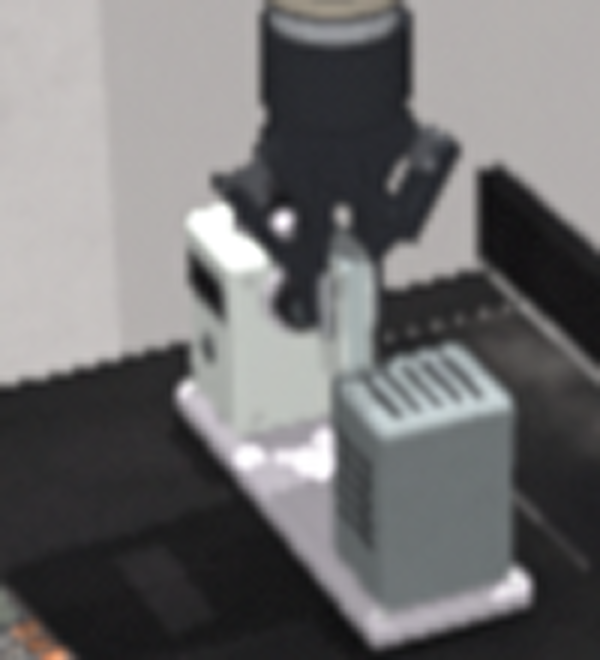

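View pics/c19.png

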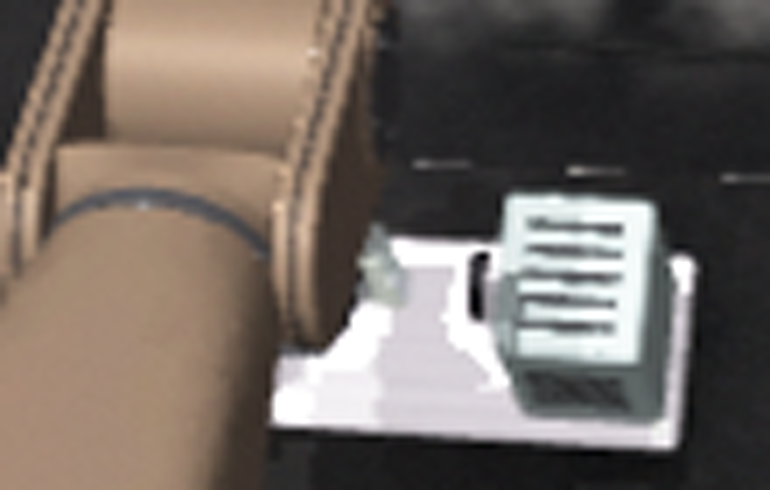

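```bash
python3 - <<'E'
from h import *
crop('w10',200,0,440,230,3,'c20'); crop('w10',260,170,380,410,3,'c21')
E
```

```text
(no output)
```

View pics/c20.png

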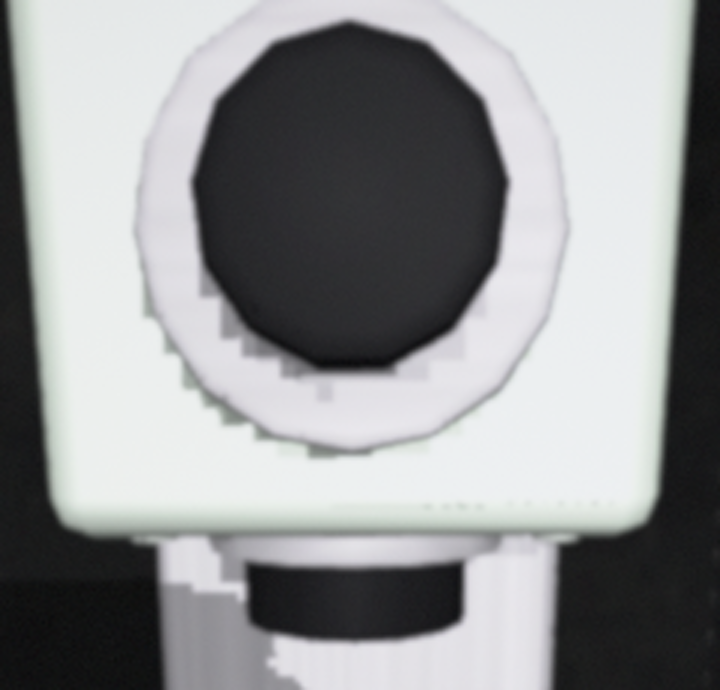

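View pics/c21.png

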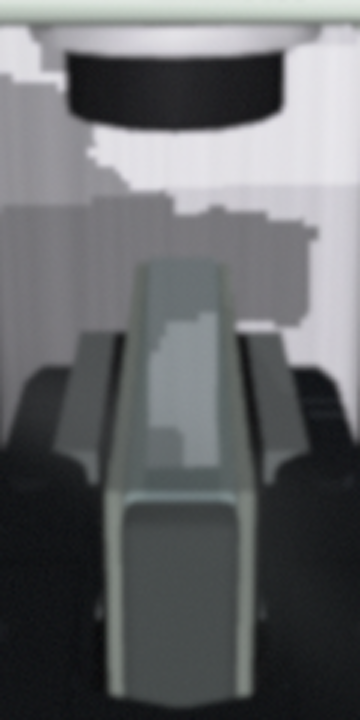

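```bash
python3 - <<'E'
from h import *
s=load('w10'); st=ctrl.get_state();R=Ro.from_quat(st['tcp_rot']);p0=st['eef_pos'];print(p0,st['opening'],st['contact_force'].round(1))
T=lambda p:(R.inv().apply(p-p0)*1000).round(1)
q=lambda U,V,u0,v0:((U+.5)/3-.5+u0,(V+.5)/3-.5+v0)
pl=onz(s,*q(350,190,200,0),.154);print('plunger',T(pl),pl,'depthz',pt(s,317,64)[2])
mid=pl[:2]-.0925*np.array([np.cos(np.radians(88.8)),np.sin(np.radians(88.8))]);print('mid tool',T(np.append(mid,.1)))
a=[onz(s,*q(U,525,200,0),.126) for U in (50,660)];print('det front edge (60 from mid)',[T(x) for x in a])
lf=onz(s,*q(355,639,200,0),.116);print('lens front(45)',T(lf),'depth',T(pt(s,318,205)))
for U,V in [(180,262),(150,262),(215,262)]: print('foot far',T(onz(s,*q(U,V,260,170),p0[2]-.0066)))
for u,v in [(310,290),(308,300),(306,310),(290,300),(350,300),(320,345),(320,370),(320,390)]: print(u,v,T(pt(s,u,v)),pt(s,u,v)[2].round(4))
w=[(np.array(q(U,600,260,170))) for U in (105,253)];print('cell frosted u',w)
E
```

```text
[0.59295259 0.09178027 0.08858597] 0.18452161275685264 [ 0.3  0.6 -1.4]
plunger [ -0.3 -65.4  87.6] [0.5943311  0.17939884 0.154     ] depthz 0.1546954507748938
mid tool [ -0.4 -11.4  -4.9]
det front edge (60 from mid) [array([-36. , -37.5,  56.7]), array([ 35.7, -37.4,  56.7])]
lens front(45) [ -0.2 -27.4  40.8] depth [ -0.2 -26.   43.6]
foot far [ 0.4  6.6 10.1]
foot far [-4.7  6.6 10.1]
foot far [ 6.3  6.6 10.1]
310 290 [ -3.4 -34.8  11.1] 0.1234
308 300 [ -3.9 -43.6  11.2] 0.1322
306 310 [ -4.4 -50.2  10.6] 0.1388
290 300 [-10.7 -42.3  10.5] 0.1309
350 300 [ 11.9 -41.5  10.1] 0.1301
320 345 [  0.5 -71.6  10.6] 0.1602
320 370 [  0.5 -71.5   1.8] 0.16
320 390 [  0.5 -71.2  -5.7] 0.1598
cell frosted u [array([294.66666667, 369.66666667]), array([344.        , 369.66666667])]
```

step_arm --rows '[[[0,0,0],[-0.8,1,0.8],1],[[0,0,0],[-0.8,1,0.8],1],[[0,0,0],[-0.8,1,0.8],1],[[0,0,0],[-0.8,1,0.8],1]]'

```text
time: 12.7
eef_pos: [0.5915, 0.0926, 0.0868]
tcp_rot: [-0.707, 0.007, -0.007, 0.707]
contact_force: [0.2, -0.7, -0.3]
opening: 0.179
```

```bash
python3 - <<'E'
from h import *
P=[]
for i in range(6):
    snap('wrist',f'v{i}'); s=load(f'v{i}'); st=ctrl.get_state();P.append(st['eef_pos'])
    R=Ro.from_quat(st['tcp_rot'])
    d=np.median([pt(s,u,v)[2] for u in range(312,329,3) for v in range(350,396,5)])
    f=np.median([pt(s,u,v)[1] for u in (307,308,309,310) for v in (292,296,300,304)])
    dt=np.median([pt(s,u,v)[2] for u in range(225,240,3) for v in range(120,150,5)])
    print(st['eef_pos'].round(4),'top z',d.round(4),'face y',f.round(4),'det top z',dt.round(4),'plz',pt(s,317,64)[2].round(4))
print(np.mean(P,0), st['contact_force'],st['opening'],np.degrees(np.arccos(-R.as_matrix()[2,1])))
E
```

```text
[0.5915 0.0926 0.0868] top z 0.1596 face y 0.1034 det top z 0.1255 plz 0.1537
[0.5915 0.0926 0.0868] top z 0.1596 face y 0.1036 det top z 0.1255 plz 0.1541
[0.5915 0.0926 0.0867] top z 0.1596 face y 0.1034 det top z 0.1254 plz 0.1533
[0.5915 0.0925 0.0867] top z 0.1595 face y 0.1035 det top z 0.1254 plz 0.1538
[0.5915 0.0925 0.0867] top z 0.1595 face y 0.1036 det top z 0.1253 plz 0.1538
[0.5915 0.0925 0.0866] top z 0.1594 face y 0.1034 det top z 0.1255 plz 0.1534
[0.59150326 0.09255298 0.08670925] [-0.47267359 -0.09250726 -0.73328101] 0.17966575455739794 0.0037616485938333968
```

```bash
python3 - <<'E'
from h import *
im=cv2.imread('pics/v5.png',0).astype(float)
st=ctrl.get_state();R=Ro.from_quat(st['tcp_rot']);s=load('v5');T=lambda p:(R.inv().apply(p-st['eef_pos'])*1000).round(1)
def edges(v,a,b,w=3):
    g=np.abs(np.diff(im[v-w:v+w+1,a:b].mean(0)));return [a+int(i)+.5 for i in np.argsort(g)[::-1][:6]]
print(edges(64,250,390),edges(197,270,370,2),edges(370,285,355))
crop('v5',260,170,380,410,3,'c22');crop('v5',200,0,440,230,3,'c23')
E
```

```text
[373.5, 372.5, 267.5, 266.5, 374.5, 265.5] [356.5, 357.5, 284.5, 283.5, 355.5, 358.5] [295.5, 344.5, 343.5, 300.5, 294.5, 296.5]
```

View pics/c22.png

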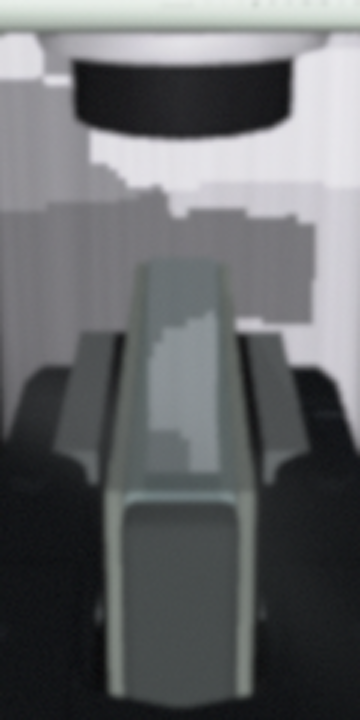

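```bash
python3 -c "
from h import *
s=ctrl.get_state();print(s['time'],s['opening'],s['eef_pos']);print(ctrl.sign_off())"
```

```text
13.0 0.17966575455739794 [0.59147572 0.09252478 0.08662464]
the job is handed in; nothing more can be done
None
```

I zeroed the photometer, then took the tall cell out of the rack by its frosted faces. The gripper was holding it in the beam when I handed the job in at 13.0 s.

**Zeroing:** With the light path empty, I pressed the plunger until it stopped moving, with the force rising to 17 N. Pictures after release show it back up, with its top at about 154 mm.

**Last checks:**

| Check | Reading |
|---|---|
| Side to side | Cell, detector lens and plunger all centred at image column 320 (±0.5 pixel) |
| Midway between lenses | Within about 1 mm |
| Window height | About 100 mm (stopper top measured at 159.5 mm, ideal 160 mm) |
| Tilt | Gripper vertical to within 0.01°; contact force about zero |
| Other cells | Both short cells still in the rack after the lift |

**Disagreements:**
- **Fingertips:** They sit about 21 mm higher than the reported tool position, as seen in the pictures and confirmed by contact on the plunger. I worked from the pictures and contact instead.
- **Top camera:** It read about 4 mm off the wrist camera along the beam, so I placed the cell using only wrist-camera distances.
- **Distance along the beam:** Three features gave midpoints spread over about 1.6 mm. I used their average.
- **Grip:** It is about 4 mm off-centre across the frosted faces, so one edge of each pad sits close to the edge of its frosted face. In the pictures the pads stay on the frosted area.

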